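Feed a snap cap and press it onto the open bottle

TASK

Push the pedal of the cap feeder down to its stop so that it delivers one snap cap, take that cap from the tongue, and press it squarely onto the neck of the one open bottle in the crate: push through the click and go on until the cap sits fully home on the bottle's shoulder ring. Finish while still pressing the cap firmly down with the gripper; do not let go or back off. Leave the other things on the table where they stand.

Things in the scene. Friction and masses are not known exactly. Their poses are not given: they have to be found in the camera images.
- feeder: Cap feeder, a fixed bench machine in grey and bare metal, 235 mm long. Origin on the table under its upright square magazine (58 x 52 mm, top 122 mm up); the delivery tongue runs to -x, the pedal is on the +y side, z up. The magazine holds two caps, one on the other. Pushing the pedal to its stop slides the lower one out; let go, a spring takes pedal and pusher back.
- delivery_spot (a point): Where the fed cap's underside stands, upright, within about 4 mm along the tongue: on the tongue's top, 40 mm above the table, 83 mm in front of the feeder's origin. The tongue is 30 mm wide, narrower than the cap, so a finger has free room on both sides (feeder +y and -y), also below the cap's edge; it ends in a 6 mm lip 25 mm further out.
- pedal (a joint): The feeder's hinged pedal: 0 at rest (up), 0.30 rad fully down on its stop. About 4 N on the pad starts it, about 8 to 10 N takes it to the stop; its spring brings it back up when let go.
- pedal_pad (a point): Middle of the top of the pedal's ribbed rubber pad (50 mm along the pedal, 36 mm across), beside the tongue; the point moves with the pedal. At rest about 90 mm above the table, the pad tipped 0.2 rad (rear edge lower); it goes down 48 mm to the stop. The hinge lies 160 mm behind it (feeder +x), 50 mm above the table.
- cap: The snap cap to be fitted, the lower one in the magazine at the start: round, black plastic, ribbed, stiff, 42 mm diameter, 36 mm high, 30 g, closed on top, open below. Origin at the centre of its underside, z up through its top. Inside its mouth a lip 4 mm high leaves a 29 mm opening; above that the bore is 35 mm wide and ends 32 mm above the underside.
- cap_center (a point): Centre of the cap to be fitted, half-way up (18 mm above its underside).
- cap_foot (a point): Centre of the underside of the cap to be fitted.
- bottle_open: The open bottle: green glass, 72 mm diameter, white neck without a cap. Three such bottles stand in a row in a low plywood crate, 91 mm apart; the other two already wear caps, whose tops are 175 mm above the table. Crate and bottles do not move. Origin at the centre of the bottle's base, 7 mm above the table, z up.
- bottle_open_shoulder: White shoulder ring round the foot of the open bottle's neck, 40 mm diameter; the cap's underside sits on its top when home. The cap's lip meets four sprung sections of the snap bead round the neck when its underside is about 16 mm above the ring: 9 to 16 N push it past them, then the force drops (the click) and the cap runs down to the ring.
- bottle_open_seat (a point): Centre of the shoulder ring's top face, on the neck's axis, 139 mm above the table: where the centre of the cap's underside belongs. The neck is 27 mm wide and rises 25 mm above this point, tapering to 18 mm over its last 8 mm; the snap bead round it, in four sprung sections, 34 mm across, is centred 11 mm above this point.
- tape: Bystander: a roll of masking tape, 98 mm wide, 25 mm high. Origin at the underside.
- timer: Bystander: a round kitchen timer, 64 mm wide, 49 mm high. Origin at the underside.
- jar_tall: Bystander: a small spice jar, 41 mm wide, 104 mm high. Origin at the underside.
- jar_round: Bystander: a small spice jar, 45 mm wide, 100 mm high. Origin at the underside.
- empty_cup: Bystander: an empty espresso cup, 60 mm wide (79 with its handle), 74 mm high. Origin at the underside.
- spoon: Bystander: a spoon, 188 mm long, lying near the table's front edge. Origin at the underside.

How it is judged (in metres and radians):
On the way, in this order (a step that is already met when the one before it is completed fails the run):
1. the pedal is pushed down to its stop and the cap stands delivered on the tongue (value of joint pedal above 0.28 rad and x of cap_foot in the frame of feeder below -0.068 m and angle between cap's own z axis and vertical below 0.15 rad), for 0.1 s.
2. the cap is lifted clear of the tongue by the gripper (height (world z) of cap_foot above 0.08 m and contact force between the fingers and cap above 1 N), for 0.2 s.
At the end, for the whole second after the job is handed in: The cap sits home on the open bottle: centred within 3 mm, square within 0.06 rad, its underside within 2.5 mm of the shoulder ring, and the gripper is still pressing it, so that the cap bears on the shoulder ring with more than 5 N (horizontal distance between cap_foot and bottle_open_seat below 0.003 m and z of cap_foot in the frame of bottle_open below 0.1345 m and angle between the z axis of cap and the z axis of bottle_open, either way round below 0.06 rad and contact force between cap and bottle_open_shoulder above 5 N and contact force between the fingers and cap above 3 N); the arm keeps its last pose, push and grip.
It fails at once if one of the bystanders (tape, timer, jars, cup, spoon) is moved more than 30 mm (distance of any of tape, timer, jar_tall, jar_round, empty_cup, spoon from where it was at the start of the episode above 0.03 m).
It also fails if it takes over 51 s, if anything falls off the work surface, if the arm or the gripper's body presses on something with over 40 N, if the wrist force passes 120 N, or if a joint passes its speed limit or range.

ROBOT

A 6-joint arm with a two-finger parallel gripper is mounted at the origin on a cart in front of the work surface, level with it; the furniture and walls round the work are solid. World frame = base frame: x ahead of the robot, y to its left, z up, the work surface at z = 0. Lengths are in mm, angles in rad, forces in N, time in s.
With the tool pointing down it reaches from about 350 to 975 mm from the base axis. Payload 7.1 kg.
Tool frame: the origin (TCP) lies midway between the tips of the shut fingers; the grasp point (between the pads) lies 19 mm behind it (ctrl.tcp_to_grasp is the distance from the TCP to the grasp point, in mm); z points along the fingers, y is the line along which they close (so a half turn about z gives the same grasp; the last joint's range is limited). The gripper opens to 88 mm and grips with 3 to 60 N. Pads are 20 mm wide; open, the fingers measure 115 mm over their backs; the gripper's body (75 mm by 178 mm) begins 61 mm behind the grasp point.
Start: joints at [-1.32, 0.423, 1.63, -0, 1.089, -0.019], TCP at [166.605, -602.368, 222.675] pointing down, gripper open.
Joint ranges: [-3, 3], [-0.9, 2.11], [0.09, 2.58], [-1.31, 4.45], [0.11, 2.69], [-2.54, 2.54]. Speed limits (rad/s): [2.39, 2.39, 3.01, 3.14, 3.14, 3.14].

INTERFACE

Orientations are given as a rotation vector (axis times angle).
In Python, from workcell import get_obs, cams, ticket, boxes_of, ctrl gives the robot as it stands.
- The arm moves only by the shell command python3 -m creep 'ROWS' [OPENING]. ROWS is JSON, one flat list of numbers, 4 for each row, row after row: the shift along the world's x, y, z in m, then the turn about the world's z in rad. In form: [tx, ty, tz, spin, tx, ty, tz, spin, ...]. A call has 1 to 10 rows; each row is the pose to reach, as a shift and turn from the pose commanded when the call began; what a row does not reach only later rows make up. A row lasts 1/12 s, in which the tool goes at most 41.7 mm and 7.16 degrees, less where a joint would pass 70% of its speed; a pose out of reach is approached as far as the arm can. A call with a gripper value outside its range is refused whole. OPENING is the opening, from 0 (shut) to 1 (fully open), set as the call begins (- or left out, the last holds). The fingers move at their own pace and stop on an object; the grip force is fixed at half the most. Time passes only in rows, so rows that repeat a pose let the fingers close. It gives the time, the measured TCP pose, the force, the opening and the grip force at its end, in the units of the state.
- get_obs(): the state, without advancing time (a new reading comes with each control period).
- cams.get_image(name): name is "side" or "top"; returns (picture, depth): 384x512x3 uint8, red, green, blue; 384x512 float32, mm along the optical axis (not along the pixel's ray), 0 where there is no reading.
- cams.get_calibration(name): a dict with "mtx" (3x3 intrinsics, pixels), "R" (3x3) and "t" (3): a world point X has camera coordinates R X + t. Camera axes: x right, y down, z forward; pixel columns grow to the right and rows downward; lengths in mm; the calibration is good to about 2 mm. A picture is of the moment at which its call begins. get_calibration takes no time and is no camera call.
- ticket.close_job(): hands the job in; it is judged then, once.
Trained networks look in the newest picture that a camera, given by its name, has taken for a name from the list of things; names that differ only in an ending like _2 or _b are one class to them, and where a whole thing is asked for, a point or a joint stands for the part that bears it (a point fixed in the world has none). Each returns a list of dicts, best first, with "score" (0 to 1); they miss things now and then, are a little off and sometimes report something else, mostly with a low value. They report only what shows in the picture. A call takes as long as a camera call.
- boxes_of(camera, target): "centre" ([column, row] in pixels, amid what is visible of it).
The state is a dict: "t": time; "qpos": joint angles; "qvel": joint speeds; "joint_torque": joint torques, N m; "ee_pos": TCP position; "orientation": TCP orientation; "ft_force": force on the tool from outside, world axes, zero at the start; "moment": the same for the moment, N m; "width": finger opening in mm; "grasp_force": force on a finger pad.
Only numpy, scipy, OpenCV 4.12 (cv2) and the standard library are available. Lean on these libraries where they do the work, as an engineer would, in place of code of your own. Each camera call takes 0.05 s, during which the arm holds its last target. There are 200 camera calls.

## Working session

There is one attempt and no reset: what is moved stays moved. The work goes in short steps, Python scripts to look and compute and a shell command to move; the robot and the scene stay as the last step left them, time stands still between calls to the robot, and variables do not carry over. Pictures are saved under pics/ and viewed, at most 10 in all, crops included, and the job is handed in when it is done.

```bash
ls; mkdir -p pics; cat > h.py <<'E'
import numpy as np, cv2
from workcell import get_obs, cams, ticket, boxes_of, ctrl
def cloud(n):
    im,d=cams.get_image(n); c=cams.get_calibration(n)
    K,R,t=map(np.array,(c['mtx'],c['R'],c['t'])); t=t.ravel()
    v,u=np.indices(d.shape); p=np.stack([(u-K[0,2])/K[0,0]*d,(v-K[1,2])/K[1,1]*d,d],-1)
    P=(p-t)@R; P[d<=0]=np.nan
    return im,d,P
E
python3 - <<'E'
from h import *
for n in ("top","side"):
    im,d,P=cloud(n); cv2.imwrite(f'pics/{n}0.png',im[...,::-1]); np.save(f'{n}P.npy',P); np.save(f'{n}im.npy',im)
    c=cams.get_calibration(n); print(n,-np.array(c['R']).T@np.array(c['t']).ravel(), np.array(c['R'])[2])
    for k in ("feeder","pedal_pad","bottle_open","bottle_open_shoulder","tape","timer","jar_tall","jar_round","empty_cup","spoon"):
        for b in boxes_of(n,k)[:2]:
            u,v=np.round(b['centre']).astype(int); print(k,round(b['score'],2),(u,v),P[v,u].round())
print(get_obs(),ctrl.tcp_to_grasp)
E
```

```text
pics
top [ 301.57179434   84.46984984 1286.18704034] [ 0.21108281  0.00223299 -0.97746563]
feeder 0.9 (np.int64(207), np.int64(192)) [nan nan nan]
feeder 0.56 (np.int64(277), np.int64(258)) [372.   7.  -1.]
pedal_pad 0.58 (np.int64(182), np.int64(206)) [531. 303.  84.]
pedal_pad 0.38 (np.int64(308), np.int64(216)) [484. -78. 149.]
bottle_open 0.63 (np.int64(307), np.int64(216)) [485. -77. 140.]
tape 0.81 (np.int64(273), np.int64(244)) [417.  19.   1.]
tape 0.29 (np.int64(306), np.int64(144)) [723. -89.  99.]
timer 0.91 (np.int64(147), np.int64(262)) [362. 415.  46.]
jar_tall 0.48 (np.int64(288), np.int64(144)) [723. -31. 103.]
jar_round 0.69 (np.int64(305), np.int64(145)) [720. -86.  99.]
empty_cup 0.58 (np.int64(329), np.int64(148)) [ 739. -179.   11.]
side [-352.1191629   343.69796389  903.53908391] [ 0.72943084 -0.20061443 -0.65397591]
feeder 0.85 (np.int64(214), np.int64(207)) [576. 234.  50.]
pedal_pad 0.63 (np.int64(189), np.int64(215)) [522. 311.  90.]
pedal_pad 0.42 (np.int64(324), np.int64(195)) [472. -66. 104.]
bottle_open 0.65 (np.int64(281), np.int64(161)) [720. -22.  57.
[... 557 characters left out ...]
  41.]
{'t': 1.1, 'qpos': array([-1.32003113e+00,  4.23081563e-01,  1.62991557e+00, -7.23765709e-06,
        1.08860833e+00, -1.89945485e-02]), 'qvel': array([ 0.00064475,  0.00018765,  0.00109755, -0.00149119, -0.00057618,
       -0.00118296]), 'joint_torque': array([-2.28790355e-03, -5.44588065e+01, -2.74051487e+01,  6.43102080e-02,
        1.68255495e-02,  2.25932791e-05]), 'ee_pos': array([ 166.58199464, -602.36388299,  222.68045181]), 'orientation': array([-3.11304653e+00, -4.22457591e-01,  1.23315521e-05]), 'ft_force': array([1.05238741, 0.17473136, 0.31634859]), 'moment': array([ 0.02939535, -0.01507977,  0.06712041]), 'grasp_force': 0.0, 'width': 87.61197414791904} 18.700000000000003
```

View pics/top0.png

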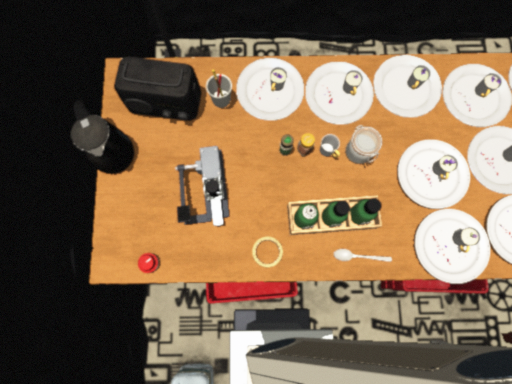

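View pics/side0.png

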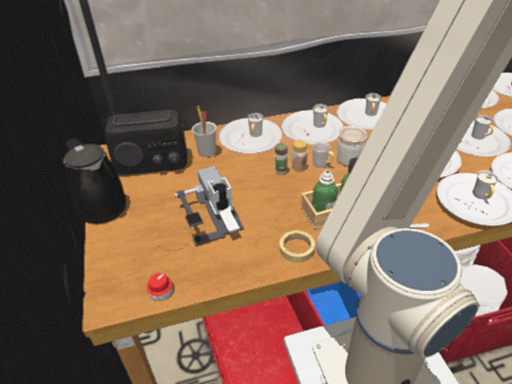

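The top view shows the feeder at about (212,190) with its tongue toward the robot and pedal pad at (183,213). The open bottle is at (307,212), at the left end of the crate, and the spoon at (360,256).

```bash
python3 - <<'E'
from h import *
Ps={}
for n in ("top","side"):
    P=np.load(n+'P.npy'); im=np.load(n+'im.npy').astype(int); Q=P.reshape(-1,3); C=im.reshape(-1,3); 
    def sel(x0,x1,y0,y1,z0,z1): return (Q[:,0]>x0)&(Q[:,0]<x1)&(Q[:,1]>y0)&(Q[:,1]<y1)&(Q[:,2]>z0)&(Q[:,2]<z1)
    m=sel(450,520,-115,-40,143,185); print(n,'neck',m.sum(),Q[m].mean(0).round(1),Q[m].min(0).round(),Q[m].max(0).round())
    for z0,z1,nm in((112,130,'mag'),(70,105,'pad'),(30,60,'tongue')):
        m=sel(430,720,190,360,z0,z1)
        r=cv2.minAreaRect(Q[m][:,:2].astype(np.float32)) if m.sum()>3 else None
        print(n,nm,m.sum(),r,np.median(Q[m][:,2]))
        if nm!='tongue' : print(Q[m].mean(0).round(1))
    m=sel(430,720,190,360,15,140)
    # topdown height map
    H=np.zeros((300,200),np.uint8)
P=np.load('topP.npy');im=np.load('topim.npy')
a=cv2.resize(im[135:240,165:245],None,fx=5,fy=5,interpolation=cv2.INTER_CUBIC)
s=np.load('sideim.npy');b=cv2.resize(s[150:255,165:250],None,fx=5,fy=5,interpolation=cv2.INTER_CUBIC)
cv2.imwrite('pics/crop1.png',np.hstack([a[...,::-1],b[...,::-1]])[:, :800])
np.set_printoptions(linewidth=250)
for v in range(145,228,2): print(v,[f"{P[v,u,0]:.0f},{P[v,u,1]:.0f},{P[v,u,2]:.0f}" for u in range(178,230,4)])
E
```

```text
top neck 102 [497.6 -83.1 158.1] [483. -99. 143.] [514. -69. 168.]
top mag 122 ((586.8555297851562, 211.9180145263672), (57.54005813598633, 44.528526306152344), 3.844402551651001) 114.55979528018628
[587.4 213.9 116.1]
top pad 874 ((599.4248657226562, 253.834716796875), (128.11721801757812, 240.955810546875), 89.39216613769531) 86.92572371196894
[615.7 244.7  86.6]
top tongue 414 ((597.0414428710938, 261.51953125), (242.87355041503906, 140.64138793945312), 0.03940065950155258) 43.802119923952475
side neck 103 [492.6 -78.7 156.5] [481. -98. 143.] [510. -66. 168.]
side mag 123 ((585.6553955078125, 213.18585205078125), (57.05611038208008, 48.72785568237305), 2.921159267425537) 114.39642070764104
[585.2 215.6 115.8]
side pad 732 ((596.86962890625, 250.13858032226562), (126.5704116821289, 253.6304168701172), 82.72413635253906) 86.99282312754431
[601. 248.  87.]
side tongue 557 ((584.4246826171875, 239.4454803466797), (236.22914123535156, 96.19589233398438), 28.660242080688477) 43.60725805809534
145 ['762,338,-1', '759,323,5', '763,311,-5', '761,296,0', '760,282,1', '760,269,1', '760,255,2
[... 6934 characters left out ...]
1,92', '483,288,92', '495,289,11', '495,276,11', '494,263,13', '494,250,12', '494,237,10', '494,224,8', '490,208,38', '489,195,42', '488,181,46', '495,172,-4']
223 ['490,330,2', '490,317,0', '489,303,8', '488,289,13', '489,277,1', '489,264,0', '489,251,4', '489,238,2', '489,225,-1', '483,207,41', '483,195,39', '482,182,43', '488,172,2']
225 ['484,330,0', '483,316,5', '484,305,-6', '483,290,1', '482,277,5', '483,264,-2', '483,251,-4', '482,238,1', '483,225,-4', '476,207,45', '482,198,0', '482,185,-4', '481,172,3']
227 ['478,331,-6', '477,317,-2', '477,304,-4', '476,290,4', '477,278,-2', '476,264,-2', '476,251,-2', '476,238,-1', '475,224,3', '475,211,1', '476,198,-3', '475,185,3', '475,172,2']
```

View pics/crop1.png

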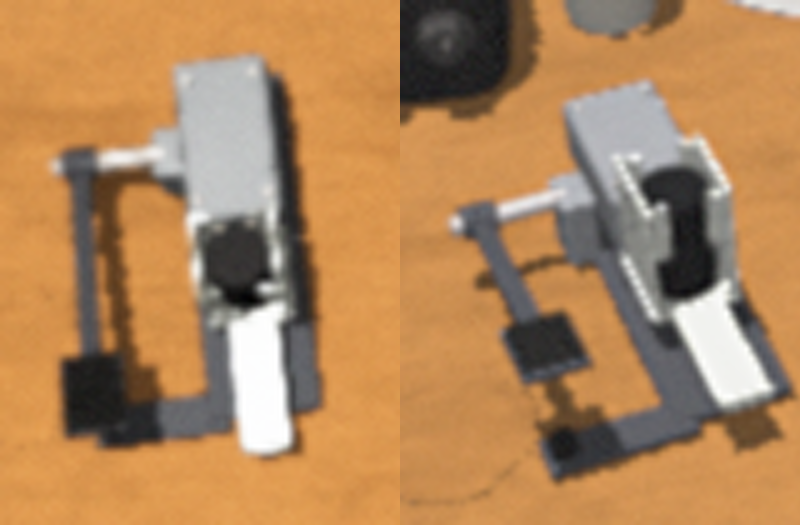

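The crops show the tongue running to -x, tilted slightly toward -y, the pedal pad on the left, and one black cap visible in the magazine. Next I refine the positions and start the transit.

```bash
python3 -m creep '[0.07,0.08,0.03,0, 0.14,0.15,0.06,0, 0.28,0.3,0.08,0, 0.28,0.3,0.08,0, 0.28,0.3,0.08,0, 0.28,0.3,0.08,0, 0.28,0.3,0.08,0, 0.28,0.3,0.08,0, 0.28,0.3,0.08,0, 0.28,0.3,0.08,0]' 0
python3 - <<'E'
from h import *
for n in ("top","side"):
    P=np.load(n+'P.npy'); im=np.load(n+'im.npy').astype(int); Q=P.reshape(-1,3); C=im.reshape(-1,3)
    box=lambda x0,x1,y0,y1,z0,z1:(Q[:,0]>x0)&(Q[:,0]<x1)&(Q[:,1]>y0)&(Q[:,1]<y1)&(Q[:,2]>z0)&(Q[:,2]<z1)
    m=box(465,545,170,232,28,55)&(C.min(1)>170); q=Q[m]
    L=np.polyfit(q[:,0],q[:,1],1); print(n,'tongue',m.sum(),L,'y@505',np.polyval(L,505),q.min(0).round(),q.max(0).round(),cv2.minAreaRect(q[:,:2].astype(np.float32)))
    m=box(465,550,260,335,72,108); q=Q[m]; print('pad',m.sum(),q.mean(0),cv2.minAreaRect(q[q[:,0]<530][:,:2].astype(np.float32)),q.max(0).round(),q.min(0).round())
    m=box(540,640,170,260,104,132); q=Q[m]; print('mag',m.sum(),q.max(0).round(),q.min(0).round())
    m=box(640,720,170,260,70,105); print('block',cv2.minAreaRect(Q[m][:,:2].astype(np.float32)))
    m=box(455,540,-125,-40,130,185)&(C.min(1)>120); q=Q[m]; h=q[:,2]>150;print('neck',m.sum(),q.mean(0).round(1),cv2.minEnclosingCircle(q[~h][:,:2].astype(np.float32)),'hi',q[h].mean(0).round(1),cv2.minEnclosingCircle(q[h][:,:2].astype(np.float32)))
E
```

```text
t: 1.93
ee_pos: [446.4, -302.0, 303.0]
orientation: [3.113, 0.422, 0.001]
ft_force: [1.0, -0.2, -0.2]
width: 24.5
grasp_force: 0.0
top tongue 194 [1.11179434e-01 1.41374429e+02] y@505 197.52004286323896 [476. 181.  34.] [545. 215.  51.] ((511.1559143066406, 198.43832397460938), (70.0569076538086, 29.61400032043457), 6.15712308883667)
pad 239 [510.30412627 297.89614689  88.95344789] ((505.7752990722656, 298.0005187988281), (48.82726287841797, 40.240142822265625), 7.933525562286377) [549. 319.  98.] [480. 276.  74.]
mag 236 [619. 235. 128.] [556. 179. 104.]
block ((680.7684326171875, 217.56480407714844), (81.8072280883789, 62.11859893798828), 3.521578550338745)
neck 140 [496.1 -82.2 152.2] ((499.0301208496094, -84.81230926513672), 20.047657012939453) hi [497.6 -83.1 158.7] ((498.8910827636719, -83.73666381835938), 16.354387283325195)
side tongue 179 [9.61249355e-02 1.52470208e+02] y@505 201.01330035415603 [473. 182.  37.] [545. 219.  50.] ((509.0610656738281, 201.00538635253906), (71.59492492675781, 31.03899574279785), 6.885892391204834)
pad 201 [503.55410011 301.71632283  90.07336037] ((504.9189453125, 301.36395263671875), (53.37407684326172, 39.271183013916016), 7.860971450805664) [549. 323.  98.] [477. 279.  73.]
mag 265 [617. 239. 127.] [555. 180. 104.]
block ((680.8025512695312, 222.02572631835938), (78.39327239990234, 60.67704772949219), 4.009232521057129)
neck 159 [491.1 -78.  149.7] ((496.3131103515625, -80.53227233886719), 19.948715209960938) hi [493.  -79.1 158.2] ((497.380859375, -81.46546173095703), 16.349714279174805)
```

```bash
python3 -m creep '[0.058,0.602,0,-0.162, 0.058,0.602,0,-0.162, 0.058,0.602,0,-0.162, 0.058,0.602,0,-0.162, 0.058,0.602,0,-0.162, 0.058,0.602,0,-0.162, 0.058,0.602,0,-0.162, 0.058,0.602,0,-0.162, 0.058,0.602,0,-0.162, 0.058,0.602,0,-0.162]' 0
```

```text
t: 2.77
ee_pos: [484.9, 110.8, 302.7]
orientation: [-3.137, -0.169, -0.001]
ft_force: [0.9, -0.1, -0.2]
width: 0.6
grasp_force: 0.0
```

```bash
python3 -c "
from workcell import get_obs
print(get_obs())"
```

```text
{'t': 2.7667, 'qpos': array([ 2.00753721e-01,  1.40624974e-01,  1.82380901e+00, -4.81964090e-05,
        1.17632436e+00,  1.66366846e+00]), 'qvel': array([ 0.98071326,  0.23710063, -0.28449045, -0.00289606,  0.03733952,
        0.97377079]), 'joint_torque': array([ -5.07243365, -41.2951827 , -26.99441314,   0.12575668,
         0.07248584,  -1.26534998]), 'ee_pos': array([484.91603192, 110.80774519, 302.74113505]), 'orientation': array([-3.13694361e+00, -1.69402646e-01, -1.30661770e-03]), 'ft_force': array([ 0.94106505, -0.07945902, -0.1527989 ]), 'moment': array([-0.01314867, -0.05331816,  0.00137836]), 'grasp_force': 0.0, 'width': 0.5688213783997563}
```

```bash
python3 -m creep '[0.018,0.187,-0.15,0, 0.018,0.187,-0.15,0, 0.018,0.187,-0.15,0, 0.018,0.187,-0.15,0, 0.018,0.187,-0.15,0, 0.018,0.187,-0.15,0, 0.018,0.187,-0.15,0, 0.018,0.187,-0.15,0]' 0
```

```text
t: 3.43
ee_pos: [502.2, 296.2, 151.0]
orientation: [3.135, 0.173, -0.004]
ft_force: [-0.2, -0.8, -0.5]
width: 0.8
grasp_force: 0.0
```

```bash
python3 -m creep '[0.002,0.003,-0.03,0, 0.002,0.003,-0.05,0, 0.002,0.003,-0.06,0, 0.002,0.003,-0.068,0, 0.001,0.003,-0.076,0, 0,0.003,-0.084,0, 0,0.003,-0.09,0, 0,0.003,-0.09,0]' 0
```

```text
t: 4.1
ee_pos: [503.0, 297.7, 62.8]
orientation: [3.137, 0.168, -0.001]
ft_force: [-2.0, -2.9, 5.4]
width: 0.5
grasp_force: 2.4
```

```bash
python3 -m creep '[-0.001,0,-0.008,0, -0.001,0,-0.013,0, -0.001,0,-0.017,0, -0.001,0,-0.02,0, -0.001,0,-0.02,0, -0.001,0,-0.02,0]' 0
```

```text
t: 4.6
ee_pos: [503.3, 298.3, 44.1]
orientation: [-3.137, -0.168, -0.003]
ft_force: [-1.3, -2.5, 7.7]
width: 0.6
grasp_force: 3.6
```

```bash
python3 -m creep '[0,0,-0.003,0, 0,0,-0.006,0, 0,0,-0.006,0, 0,0,-0.006,0]' 0
python3 - <<'E'
from h import *
im,d,P=cloud("side"); t,_,T=cloud("top")
a=cv2.resize(im[130:250,140:260],(480,480),interpolation=cv2.INTER_CUBIC)
cv2.imwrite('pics/s1.png',a[...,::-1])
print(get_obs()['ft_force'],get_obs()['ee_pos'])
E
```

```text
t: 4.93
ee_pos: [503.6, 298.4, 40.7]
orientation: [-3.136, -0.169, -0.004]
ft_force: [-8.4, -8.1, 30.0]
width: 0.6
grasp_force: 15.7
[-7.86961114 -7.82616106 30.51197297] [503.5494434  298.38329526  40.65166573]
```

View pics/s1.png

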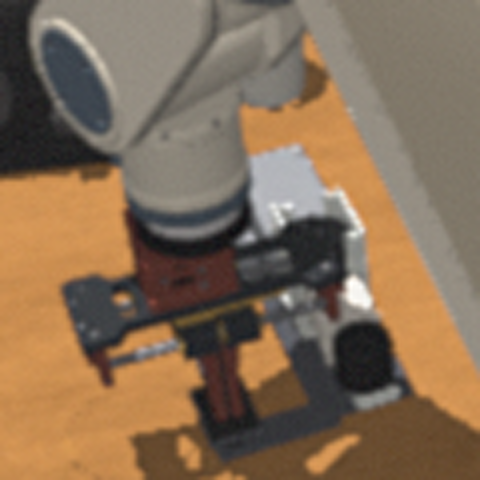

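The side view shows the pedal pressed to its stop (30 N) and the cap standing upright on the tongue, at about (362,355) in the crop. I'll let the pedal up and measure the cap.

```bash
python3 -m creep '[0,0,0.006,0, 0,0,0.02,0, 0,0,0.035,0, 0,0,0.05,0, 0,0,0.07,0, 0,0,0.1,0, 0,0,0.14,0, 0,0.02,0.17,0, 0,0.06,0.2,0, 0,0.08,0.21,0]' 0.75
python3 - <<'E'
from h import *
for n in("side","top"):
    im,d,P=cloud(n); C=im.astype(int)
    for k in("cap","cap_center","pedal_pad"):
        for b in boxes_of(n,k)[:3]:
            u,v=np.round(b['centre']).astype(int); print(n,k,round(b['score'],2),(u,v),P[v,u].round())
    Q=P.reshape(-1,3);m=(np.hypot(Q[:,0]-505,Q[:,1]-199)<34)&(Q[:,2]>50)&(Q[:,2]<95); q=Q[m]
    t=q[q[:,2]>70]
    print(m.sum(),'all',q.min(0).round(1),q.max(0).round(1),'top',len(t),t.mean(0).round(1),np.median(t[:,2]),cv2.minEnclosingCircle(t[:,:2].astype(np.float32)))
    cv2.imwrite(f'pics/{n}2.png',cv2.resize(im[130:250,140:260],(480,480),interpolation=cv2.INTER_CUBIC)[...,::-1])
print(get_obs()['ee_pos'],get_obs()['ft_force'])
E
```

```text
t: 5.87
ee_pos: [504.1, 380.4, 252.1]
orientation: [-3.133, -0.166, -0.01]
ft_force: [0.7, 0.6, -1.2]
width: 63.6
grasp_force: 0.0
side cap 0.52 (np.int64(231), np.int64(218)) [489. 201.  76.]
side pedal_pad 0.59 (np.int64(187), np.int64(213)) [629. 312.   0.]
220 all [479.  179.1  50. ] [522.7 221.1  82. ] top 141 [501.5 200.6  75.8] 75.95442192612403 ((501.3860168457031, 198.99093627929688), 22.542987823486328)
top cap 0.42 (np.int64(216), np.int64(213)) [509. 198.  78.]
top cap_center 0.65 (np.int64(206), np.int64(180)) [611. 228.  96.]
top cap_center 0.52 (np.int64(218), np.int64(214)) [506. 192.  74.]
top pedal_pad 0.93 (np.int64(182), np.int64(207)) [527. 303.  87.]
161 all [484.1 176.4  50.9] [525.9 217.9  83.8] top 144 [504.8 197.   76.2] 75.97955467997106 ((505.7429504394531, 197.1019744873047), 21.561830520629883)
[501.77712876 377.19371449 245.34845701] [-0.0745149   0.74363069 -0.45652296]
```

```bash
python3 -m creep '[0.001,-0.04,-0.02,0, 0.001,-0.08,-0.04,0, 0.001,-0.12,-0.05,0, 0.001,-0.15,-0.06,0, 0.001,-0.178,-0.07,0, 0.001,-0.178,-0.09,0, 0.001,-0.178,-0.11,0, 0.001,-0.178,-0.12,0, 0.001,-0.178,-0.12,0, 0.001,-0.178,-0.12,0]' 0.8; python3 -c "
from workcell import get_obs
o=get_obs();print(o['ee_pos'],o['width'],o['orientation'])"
```

```text
t: 7.1
ee_pos: [502.8, 200.4, 125.9]
orientation: [3.137, 0.169, -0.002]
ft_force: [0.9, -0.4, 1.7]
width: 70.0
grasp_force: 0.0
[502.77260528 200.36984455 125.94547628] 70.04649339208417 [ 3.13653568e+00  1.68827402e-01 -2.46953411e-03]
```

```bash
python3 -m creep '[0,-0.001,-0.025,0, 0,-0.001,-0.045,0, 0,-0.001,-0.06,0, 0,-0.001,-0.07,0, 0,-0.001,-0.077,0, 0,-0.001,-0.08,0, 0,-0.001,-0.08,0, 0,-0.001,-0.08,0]' 0.8; python3 -m creep '[0,0,0,0,0,0,0,0,0,0,0,0,0,0,0,0,0,0,0,0,0,0,0,0,0,0,0,0,0,0,0,0,0,0,0,0]' 0
```

```text
t: 7.77
ee_pos: [503.6, 199.9, 47.0]
orientation: [-3.137, -0.169, -0.002]
ft_force: [0.2, -0.3, 0.3]
width: 70.1
grasp_force: 0.0
t: 8.52
ee_pos: [503.3, 199.7, 46.6]
orientation: [-3.137, -0.169, -0.001]
ft_force: [-1.1, -0.8, 5.7]
width: 42.6
grasp_force: 30.0
```

```bash
python3 -m creep '[0,0,0.01,0, 0,0,0.03,0, 0,0,0.06,0, 0,0,0.09,0, 0,0,0.12,0, 0,0,0.15,0, 0,0,0.17,0, 0,0,0.175,0, 0,0,0.175,0]' 0; python3 -m creep '[0,-0.02,0,0, 0,-0.05,0,0, -0.002,-0.09,0,0, -0.003,-0.13,0,0, -0.004,-0.17,0,0, -0.005,-0.2,0,0, -0.006,-0.23,0,0, -0.006,-0.26,0,0, -0.006,-0.275,0,0, -0.006,-0.282,0,0]' 0; python3 -m creep '[0,0,0,0,0,0,0,0,0,0,0,0]'
```

```text
t: 9.27
ee_pos: [503.8, 200.0, 223.0]
orientation: [-3.136, -0.169, -0.005]
ft_force: [-0.7, 0.4, -0.3]
width: 42.3
grasp_force: 30.0
t: 10.1
ee_pos: [495.8, -84.1, 219.4]
orientation: [-3.137, -0.165, 0.005]
ft_force: [0.8, -0.2, 0.6]
width: 42.4
grasp_force: 30.0
t: 10.35
ee_pos: [496.8, -81.3, 220.7]
orientation: [-3.136, -0.17, 0.002]
ft_force: [0.1, -0.1, -0.2]
width: 42.4
grasp_force: 30.0
```

```bash
python3 - <<'E'
from h import *
for n in("side","top"):
    im,d,P=cloud(n); C=im.astype(int)
    Q=P.reshape(-1,3);b=(np.hypot(Q[:,0]-497,Q[:,1]+82)<45)
    m=b&(Q[:,2]>205)&(Q[:,2]<260)&(C.reshape(-1,3).max(1)<70);q=Q[m]
    if len(q)>5: print(n,'dark',len(q),q.mean(0).round(1),q.min(0).round(1),q.max(0).round(1))
    m=b&(Q[:,2]>130)&(Q[:,2]<175);q=Q[m]; 
    if len(q)>5: print(n,'neck',len(q),q.mean(0).round(1),cv2.minEnclosingCircle(q[:,:2].astype(np.float32)))
    c=cams.get_calibration(n);X=np.array([[497,-82,230],[497,-82,150.]])@np.array(c['R']).T+np.ravel(c['t']);uv=X@np.array(c['mtx']).T;uv=(uv[:,:2]/uv[:,2:]);print(uv)
    np.save(n+'3.npy',P);np.save(n+'im3.npy',im)
    u,v=uv.mean(0).astype(int)
    if n=='side': cv2.imwrite('pics/side3.png',cv2.resize(im[v-30:v+40,u-40:u+40],(800,700)[:2] if 0 else (640,560),interpolation=cv2.INTER_CUBIC)[...,::-1])
E
```

```text
[[329.39574688 152.56149013]
 [327.00265405 175.85810842]]
[[313.22003402 206.52331652]
 [309.14702917 211.54726779]]
```

View pics/side3.png

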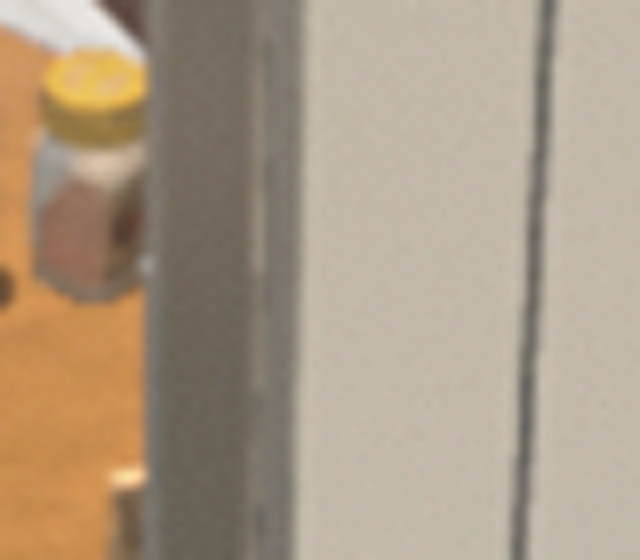

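The arm hides the cap and bottle from the side camera, so I go by my earlier measurements and feel the way with the force sensor.

```bash
python3 -m creep '[0.001,0,-0.02,0, 0.001,0,-0.035,0, 0.001,0,-0.045,0, 0.001,0,-0.049,0, 0.001,0,-0.049,0, 0.001,0,-0.049,0]' 0;  python3 -m creep '[0,0,-0.002,0,0,0,-0.004,0,0,0,-0.006,0,0,0,-0.007,0,0,0,-0.007,0,0,0,-0.007,0]'; python3 -c "
from workcell import get_obs
o=get_obs();print(o['ee_pos'],o['ft_force'],o['moment'])"
```

```text
t: 10.95
ee_pos: [498.4, -82.1, 172.6]
orientation: [3.137, 0.17, 0.0]
ft_force: [-0.3, -0.0, 0.7]
width: 42.3
grasp_force: 30.0
t: 11.45
ee_pos: [498.1, -82.4, 165.4]
orientation: [-3.137, -0.169, 0.0]
ft_force: [0.2, -1.1, -0.5]
width: 42.6
grasp_force: 30.0
[498.11706747 -82.35681549 165.38680467] [ 0.22412051 -1.07334189 -0.51151763] [-0.03055502  0.04639969  0.00111271]
```

```bash
python3 -m creep '[0,0,-0.002,0,0,0,-0.004,0,0,0,-0.004,0,0,0,-0.004,0]'; python3 -m creep '[0,0,-0.002,0,0,0,-0.003,0,0,0,-0.003,0]'
```

```text
t: 11.78
ee_pos: [498.2, -83.2, 161.5]
orientation: [3.135, 0.17, 0.0]
ft_force: [-2.2, -5.7, 2.4]
width: 42.5
grasp_force: 30.0
t: 12.03
ee_pos: [498.7, -83.5, 159.6]
orientation: [3.135, 0.17, 0.002]
ft_force: [-3.3, -5.4, 9.8]
width: 42.2
grasp_force: 30.0
```

The lateral force pushes the tool toward -y and -x, so I shift a little that way and continue.

```bash
python3 -m creep '[-0.0005,-0.001,0,0,-0.001,-0.002,0,0,-0.001,-0.002,0,0]'; python3 -m creep '[0,0,-0.002,0,0,0,-0.004,0,0,0,-0.004,0]'
```

```text
t: 12.28
ee_pos: [498.1, -84.4, 159.5]
orientation: [3.137, 0.169, 0.004]
ft_force: [-1.3, 0.7, 10.4]
width: 42.1
grasp_force: 30.0
t: 12.53
ee_pos: [498.1, -84.5, 155.2]
orientation: [3.137, 0.169, 0.004]
ft_force: [0.7, -0.5, 2.4]
width: 42.4
grasp_force: 30.0
```

Lateral force is gone and the push fell from 10 to 2 N, which is the click. I keep pressing down to the ring.

```bash
python3 -m creep '[0,0,-0.003,0,0,0,-0.006,0,0,0,-0.008,0,0,0,-0.008,0]'; python3 -m creep '[0,0,-0.001,0,0,0,-0.002,0,0,0,-0.002,0,0,0,-0.002,0]'
```

```text
t: 12.87
ee_pos: [496.8, -84.3, 145.8]
orientation: [-3.137, -0.169, 0.001]
ft_force: [0.5, -0.9, -0.5]
width: 42.7
grasp_force: 30.0
t: 13.2
ee_pos: [496.9, -84.3, 145.5]
orientation: [-3.137, -0.169, 0.001]
ft_force: [-6.1, 0.8, 15.9]
width: 42.9
grasp_force: 30.0
```

```bash
python3 -m creep '[0,0,-0.0005,0,-0.0005,0,-0.0005,0,-0.0005,0,-0.0005,0,-0.0005,0,-0.0005,0,-0.0005,0,-0.0005,0,-0.0005,0,-0.0005,0]'; python3 -c "
from workcell import get_obs
o=get_obs();print(o['ee_pos'],o['ft_force'],o['moment'],o['qvel'].round(4))"
```

```text
t: 13.7
ee_pos: [496.9, -84.3, 145.5]
orientation: [3.137, 0.169, 0.001]
ft_force: [-5.3, 0.9, 20.0]
width: 42.6
grasp_force: 30.0
[496.884779   -84.33423541 145.48944556] [-5.25989345  0.868418   20.0259688 ] [ 0.27825495  0.91978518 -0.02214495] [-0.0006  0.0001  0.0011  0.0003 -0.0008 -0.0015]
```

```bash
python3 -c "
from workcell import ticket
print(ticket.close_job())"
```

```text
the job is handed in; nothing more can be done
None
```

I handed the job in with the gripper still holding the cap and pressing it down with about 20 N. By the force drop (the click) and the tool height, the cap is home on the shoulder ring; the arm blocked the side camera at the bottle, so I couldn't check it by picture, and no verdict came back.

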